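Present the caster ball over the rover

ROBOT

A 7-joint arm with a two-finger parallel gripper is mounted at the origin on the work surface. World frame = base frame: x ahead of the robot, y to its left, z up, the work surface at z = 0. Lengths are in m, angles in rad, forces in N, time in s.
With the tool pointing down it reaches from about 0.4 to 0.85 m from the base axis. Payload 10.4 kg.
Tool frame: the origin (TCP) lies on the centre line of the jaws, within the pads' length; the fingertips stand 8 mm ahead of it and the grasp point (between the pads) lies 11 mm behind it (r.finger_overhang is the distance from the TCP to the fingertips, in m); z points along the fingers, y is the line along which they close (so a half turn about z gives the same grasp; the last joint's range is limited). The gripper opens to 87 mm and grips with 3 to 60 N. Pads are 19 mm wide; open, the fingers measure 117 mm over their backs; the gripper's body (75 mm by 190 mm) begins 51 mm behind the grasp point.
Start: joints at [-1.125, 0.332, -0.065, 1.46, 0.022, 1.35, -0.088], TCP at [0.282, 0.558, 0.231] pointing down, gripper open.
Joint ranges: [-2.6, 2.6], [-0.5, 2.12], [-1.47, 1.34], [0.16, 2.42], [-1.27, 4.41], [0.06, 2.06], [-2.6, 2.6]. Speed limits (rad/s): [2.22, 2.22, 2.79, 2.79, 3.14, 3.14, 3.14].

INTERFACE

Orientations are given as a unit quaternion [x, y, z, w].
In Python, from bench import r, vision gives the robot as it stands.
- The arm moves only by the tool drive_tool, never from a script. Its argument "series" is a list of rows, each a list of 2 entries, a list of its own where there are three numbers: the shift along the world's x, y, z in cm, then the turn about the world's z in degrees. A call has exactly 10 rows; each row shifts and turns the commanded pose from where the row before left it; what a row does not reach is not made up. A row lasts 1/8 s, in which the tool goes at most 62.5 mm and 10.7 degrees, less where a joint would pass 70% of its speed; a pose out of reach is approached as far as the arm can. A call with a gripper value outside its range is refused whole. "hand" is the closure, from 0 (fully open) to 1 (shut), set as the call begins (left out, the last holds). The fingers move at their own pace and stop on an object; "newtons" is the grip in N (left out, the last holds). Time passes only in rows, so rows that do not move let the fingers close, or fill a call up. It gives the time, the measured TCP pose, the force, the opening and the grip force at its end, in the units of the state.
- r.read_state(): the state, without advancing time (a new reading comes with each control period).
- vision.camera(name): name is "scene" or "top"; returns a dict with "color" (480x640x3 uint8, red, green, blue), "intrinsics" (3x3 intrinsics, pixels), "k1" (the pictures are not rectified: a ray, as slopes to the right and down, at radius r is drawn at 1 + k1 r^2 times it, then the intrinsics apply), "R" (3x3) and "t" (3): a world point X has camera coordinates R X + t. Camera axes: x right, y down, z forward; pixel columns grow to the right and rows downward; lengths in m; the calibration is good to about 2 mm. A picture is of the moment at which its call begins. There is no depth.
- r.close_job(): hands the job in; it is judged then, once.
The state is a dict: "time": time; "joint_positions": joint angles; "joint_vel": joint speeds; "joint_torque": joint torques, N m; "ee_pos": TCP position; "eef_rot": TCP orientation; "ft_force": force on the tool from outside, world axes, zero at the start; "torque": the same for the moment, N m; "width": finger opening in m; "grip_force": force on a finger pad.
Only numpy, scipy, OpenCV 4.12 (cv2) and the standard library are available. Lean on these libraries where they do the work, as an engineer would, in place of code of your own. Each camera call takes 0.05 s, during which the arm holds its last target. There are 200 camera calls.

TASK

Fold the wooden case's stiff lid back until it stands upright, then lift out the ball tray by its orange fin and carry it to the rover, keeping it close to level so that the loose steel ball never leaves its pocket. Finish while still holding the tray level and still in the gripper, with the ball straight above the rover's round blue-rimmed socket and the underside of the tray about 8 cm above the deck, touching nothing else. Leave the lid upright, and leave the loose wheel, circuit board and screwdriver where they lie.

Things in the scene. Friction and masses are not known exactly. Their poses are not given: they have to be found in the camera images.
- case: Fixed open-topped plywood case with dark burnt finger joints, 142 (x) x 130 (y) x 78 mm high, walls and floor 6 mm thick. Origin: centre of its underside, on the table; z up; its lid is hinged along the top of its +x wall. It stands on the left or the right of the robot, yaw within 0.3 rad. The tray lies inside on its floor.
- lid (a joint): Angle of the case's lid in rad: 0 closed (flat on the case), 1.57 upright, 2.3 the stop. Starts between 0.05 and 0.5. The hinge is stiff (friction about 0.2 N m): the lid stays where it is left. The lid is a plywood panel 142 x 130 x 6 mm, 0.12 kg, that closed lies on the case's rim.
- lid_hinge (a point): Point on the hinge axis, at its middle: on the outer top edge of the +x wall, case frame x = 71, y = 0, z = 78 mm. It turns with the lid: y runs along the hinge axis; the panel extends 142 mm along its -x, and its outer face looks to +z. Positive lid angles turn it about +y.
- lid_bar (a point): Middle of the lid's red handle: a round bar 10 mm in diameter, 70 mm long along y, on two posts 64 mm apart at its ends (56 mm free between them). In the lid_hinge frame it is at x = -125, z = +41 mm, i.e. its axis is 35 mm clear of the lid's outer face.
- tray: Loose wooden tray 112 (x) x 72 (y) x 8 mm thick, about 0.2 kg, lying in the case, about 6 mm above the table. Origin: centre of its underside; z up. An orange fin stands upright in its middle: 26 mm (x) x 12 mm thick (y), its top 63 mm above the underside. A dark steel flange 34 mm wide and 12 mm high is fixed at x = -35 mm. The ball's pocket is at x = +34 mm. Its x is within 0.1 rad of the case's x.
- tray_grip (a point): Point in the fin to pinch, across its 12 mm thickness (along the tray's y): 51 mm above the tray's underside, 12 mm below the fin's top.
- tray_pocket (a point): Centre of the ball when it rests in the middle of its pocket: tray frame x = 34, y = 0, z = 16.5 mm. The pocket is round, 31 mm wide and 4 mm deep; tilting the tray some 40 degrees, or jolting it, lets the ball out.
- ball_center (a point): Centre of the loose bright steel ball, 25 mm in diameter, 0.06 kg, lying in the tray's pocket and free to roll a few mm there.
- rover: Fixed plywood rover with four orange-rollered mecanum wheels, 240 (x) x 210 mm over the wheels, flat deck 90 mm above the table. Origin: under its middle, on the table. A black round lidar 44 mm wide rises 28 mm above the deck at x = -75 mm. It stands on the side of the robot where the case is not.
- rover_socket (a point): Centre of the round caster socket on the rover's deck, at deck height (90 mm above the table): a black disc 30 mm wide with a blue rim 48 mm wide, at x = +35 mm in the rover's frame. z up.
- wheel: Loose spare wheel lying flat, grey with orange rollers, 71 mm across and 26 mm thick. Bystander. Origin: centre of its underside.
- board: Loose green circuit board 65 x 45 mm, 12 mm high with its parts. Bystander. Origin: centre of its underside.
- driver: Loose screwdriver, 170 mm long, lying flat. Bystander. Origin: underside of its middle.
There are look-alikes about, which are no part of the job. Leave any purple look-alike of the case alone.

How it is judged:
By the outcome, as a careful person would: the job done as asked, in the order asked, and still so for the second after the job is handed in, while the arm keeps its last pose, push and grip.
It also fails if it takes over 69 s, if anything falls off the work surface, if the arm or the gripper's body presses on something with over 40 N, if the wrist force passes 120 N, or if a joint passes its speed limit or range.

## Working session

There is one attempt and no reset: what is moved stays moved. The work goes in short steps, Python scripts to look and compute and a tool call to move; the robot and the scene stay as the last step left them, time stands still between calls to the robot, and variables do not carry over. Pictures are saved under pics/ and viewed, at most 10 in all, crops included, and the job is handed in when it is done.

Besides the shell and the picture viewer there is one more tool, called as a command line: name --argument value ..., lists and objects as JSON in quotes. drive_tool: Moves the arm, as the interface text tells. Its arguments: {"type":"object","properties":{"series":{"type":"array"},"hand":{"type":"number"},"newtons":{"type":"number"}},"required":["series"]}

```bash
mkdir -p pics; ls
cat > h.py <<'E'
import numpy as np, cv2, pickle
from bench import r, vision
def snap(n):
    c=vision.camera(n); return c
def save(c,f,crop=None,s=1):
    im=c["color"][...,::-1]
    if crop: x0,y0,x1,y1=crop; im=im[y0:y1,x0:x1]
    cv2.imwrite("pics/"+f,cv2.resize(im,None,fx=s,fy=s,interpolation=cv2.INTER_CUBIC))
def proj(c,X):
    X=np.atleast_2d(X)@np.array(c["R"]).T+np.array(c["t"]); s=X[:,:2]/X[:,2:]
    q=s*(1+c["k1"]*(s**2).sum(1,keepdims=True)); K=np.array(c["intrinsics"])
    return q*[K[0,0],K[1,1]]+K[:2,2]
def ray(c,uv):
    K=np.array(c["intrinsics"]); q=(np.array(uv,float)-K[:2,2])/[K[0,0],K[1,1]]; s=q.copy()
    for _ in range(20): s=q/(1+c["k1"]*(s@s))
    R=np.array(c["R"]); return -R.T@np.array(c["t"]), R.T@np.append(s,1)
def atz(c,uv,z):
    o,d=ray(c,uv); return o+d*(z-o[2])/d[2]
E
python3 - <<'E'
from h import *
for n in("scene","top"):
    c=snap(n); save(c,n+"0.png"); pickle.dump(c,open(n+".pkl","wb")); print(n,-np.array(c["R"]).T@c["t"],c["k1"],c["intrinsics"][0])
s=r.read_state(); print(s)
E
```

```text
pics
scene [0.86422706 0.40898857 1.03199779] -0.03982549110103413 [517.33862264   0.         312.83082229]
top [ 0.32786743 -0.08106628  1.15361117] -0.12278810855641135 [509.62956735   0.         320.03920202]
{'time': 0.1, 'joint_positions': array([-1.1245759 ,  0.33279869, -0.06469197,  1.46086182,  0.02158836,
        1.34991051, -0.08850464]), 'joint_vel': array([-3.84610150e-04, -1.25901383e-03,  2.78731250e-04, -2.62888366e-03,
        9.20443480e-05, -5.99132716e-05, -3.44426409e-04]), 'joint_torque': array([ 1.38195068e-03, -6.24544430e+01,  2.45155580e-02, -3.90715992e+01,
       -6.13163388e-02,  3.65963287e-02,  6.42762711e-05]), 'ee_pos': array([0.28224554, 0.55725571, 0.22983756]), 'eef_rot': array([ 2.32267124e-01,  9.72651824e-01, -6.29566293e-04, -1.24517479e-04]), 'ft_force': array([-0.109024  ,  0.01062783, -0.13442923]), 'torque': array([0.02896519, 0.05265999, 0.01394398]), 'grip_force': 0.0, 'width': 0.08689936984963968}
```

View pics/scene0.png

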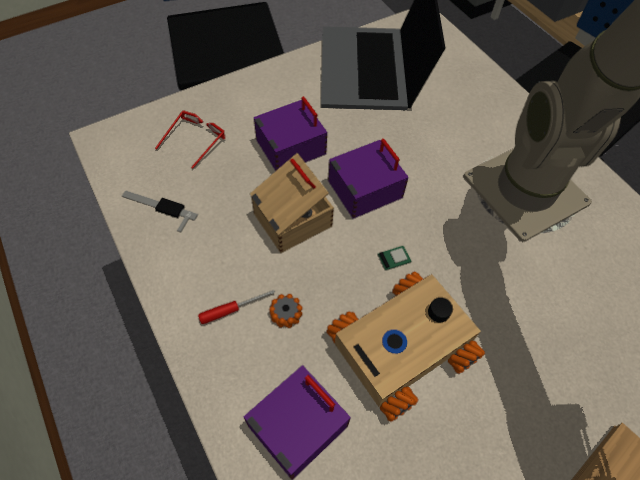

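View pics/top0.png

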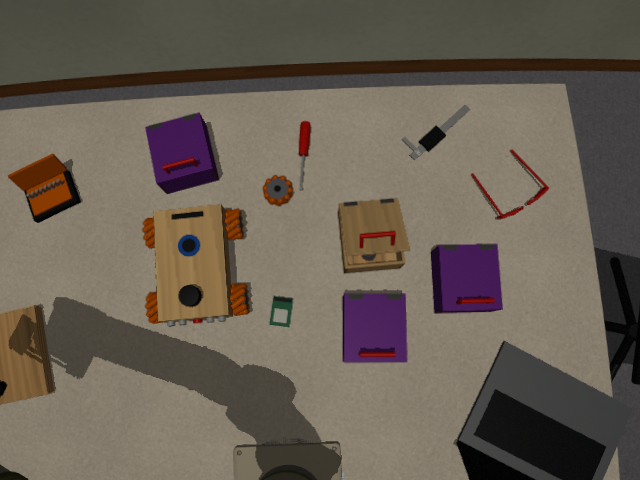

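The scene view shows the case at about (292,203) and the rover at about (405,335). In the top view the case is at (373,235), the rover at (190,262) and the socket at (189,245), with purple look-alikes behind the case and to its right. I'll enlarge both views of the case.

Run:
```python
from h import *
a=pickle.load(open("scene.pkl","rb"));b=pickle.load(open("top.pkl","rb"))
f=lambda c,x,y,w,h,s:cv2.resize(c["color"][y:y+h,x:x+w,::-1],None,fx=s,fy=s,interpolation=cv2.INTER_CUBIC)
m=np.hstack([f(a,240,145,100,110,4),f(b,325,185,100,110,4)])
cv2.imwrite("pics/crop1.png",m)
for uv in [(189,245)]: print(atz(b,uv,.09))
print(atz(a,(395,341),.09), atz(b,(190,296),.118), atz(a,(441,307),.118))
```

```text
[0.54599052 0.18605274 0.09      ]
[0.54442764 0.19050384 0.09      ] [0.43384061 0.17668254 0.118     ] [0.43750194 0.18386943 0.118     ]
```

View pics/crop1.png

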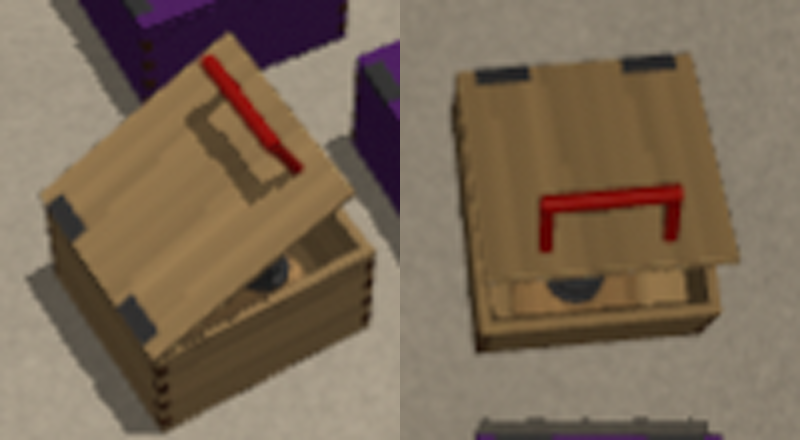

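```bash
cat > fit.py <<'E'
from h import *
from scipy.optimize import least_squares
def rz(a):return np.array([[np.cos(a),-np.sin(a),0],[np.sin(a),np.cos(a),0],[0,0,1]])
def ry(a):return np.array([[np.cos(a),0,np.sin(a)],[0,1,0],[-np.sin(a),0,np.cos(a)]])
def W(p,P,lid):
    P=np.array(P)/1000
    if lid: P=ry(p[3])@P+[.071,0,.078]
    return rz(p[2])@P+[p[0],p[1],0]
E
python3 - <<'E'
from fit import *
a=pickle.load(open("scene.pkl","rb"));b=pickle.load(open("top.pkl","rb"))
A=[((163,430),(71,65,0),0),((370,255),(-71,65,78),0),((367,322),(-71,65,0),0),((158,357),(71,65,78),0),((350,190),(-142,65,6),1),((232,35),(-142,-65,6),1),((208,62),(-125,-35,41),1),((298,167),(-125,35,41),1)]
B=[((78,350),(-71,65,0),0),((300,333),(-71,-65,0),0),((80,320),(-71,65,78),0),((318,308),(-71,-65,78),0),((338,262),(-142,-65,6),1),((145,203),(-125,35,41),1),((282,190),(-125,-35,41),1),((58,73),(0,65,6),1),((290,55),(0,-65,6),1)]
def f(p):
    o=[]
    for c,L,off in((a,A,(240,145)),(b,B,(325,185))):
        for uv,P,l in L: o.append(proj(c,W(p,P,l))[0]-np.array(off)-np.array(uv)/4)
    return np.ravel(o)
s=least_squares(f,[.55,-.2,0,.3],loss="soft_l1",f_scale=1);print(s.x,s.cost);print(np.round(f(s.x).reshape(-1,2),1))
p=s.x;np.save("case.npy",p)
for P in[(-125,0,41),(-142,0,0),(0,0,0)]:print(P,W(p,P,1))
for th in np.arange(p[3],1.6,.2): print(th,W([*p[:3],th],(-125,0,41),1))
print("tray ",W(p,(0,0,57),0))
E
```

```text
[ 0.55706893 -0.20638233  0.03851541  0.42243281] 24.123716266758347
[[-1.5 -0.3]
 [ 0.1 -2.4]
 [-0.6 -0.3]
 [-1.7 -0. ]
 [ 0.7 -0.3]
 [-1.1 -1.4]
 [ 0.  -1.2]
 [-5.5 -5.5]
 [-1.7  0.2]
 [-0.8 -0.4]
 [-0.5  2.7]
 [ 0.3  0.5]
 [-0.3 -0.2]
 [-1.6  1.8]
 [-0.8  2.1]
 [-1.2 -1.4]
 [-0.2 -1.6]]
(-125, 0, 41) [ 0.53088579 -0.20739128  0.16664344]
(-142, 0, 0) [ 0.49859495 -0.20863559  0.13621725]
(0, 0, 0) [ 0.62801628 -0.20364841  0.078     ]
0.42243280603557976 [ 0.53088579 -0.20739128  0.16664344]
0.6224328060355797 [ 0.55041961 -0.20663855  0.18418764]
0.8224328060355797 [ 0.57304696 -0.20576662  0.19749848]
1.0224328060355796 [ 0.59786576 -0.20481024  0.20604529]
1.2224328060355796 [ 0.62388657 -0.20380754  0.20948734]
1.4224328060355795 [ 0.65007202 -0.2027985   0.2076874 ]
tray  [ 0.55706893 -0.20638233  0.057     ]
```

drive_tool --series '[[[1.5,-4,0.3],-3],[[1.5,-4,0.3],-3],[[1.5,-4,0.3],-3],[[1.5,-4,0.3],-3],[[1.5,-4,0.3],-3],[[1.2,-4,0.3],-3],[[1.2,-4,0.3],-3],[[1.2,-4,0.3],-3],[[1.2,-4,0.3],-3],[[1.2,-4,0.3],-3]]' --hand 0.4 --newtons 15

```text
time: 1.35
ee_pos: [0.4175, 0.1561, 0.2605]
eef_rot: [0.477, 0.879, -0.0, -0.0]
ft_force: [0.2, -0.6, 0.5]
width: 0.0523
grip_force: 0.0
```

drive_tool --series '[[[1.2,-4,0.3],-3],[[1.2,-4,0.3],-3],[[1.2,-4,0.3],-3],[[1.2,-4,0.3],-3],[[1.2,-4,0.3],-3],[[1.1,-4,0.3],-3],[[1.1,-4,0.3],-3],[[1.1,-4,0.3],-3],[[1.1,-4,0.3],-3.5],[[1.1,0,0],-3]]'

```text
time: 2.6
ee_pos: [0.5317, -0.2062, 0.2875]
eef_rot: [0.693, 0.721, -0.001, 0.0]
ft_force: [-0.4, 0.2, -0.2]
width: 0.0523
grip_force: 0.0
```

Run:
```python
from fit import *
from scipy.spatial.transform import Rotation as Ro
s=r.read_state();print(s["time"],s["ee_pos"],s["width"],Ro.from_quat(s["eef_rot"]).as_matrix()[:,1],s["joint_positions"])
a=snap("scene");b=snap("top");pickle.dump((a,b),open("ab2.pkl","wb"))
f=lambda c,x,y,w,h,s:cv2.resize(c["color"][y:y+h,x:x+w,::-1],None,fx=s,fy=s,interpolation=cv2.INTER_CUBIC)
cv2.imwrite("pics/c2.png",np.hstack([f(a,230,120,130,140,3),f(b,305,165,130,140,3)]))
```

```text
2.6 [ 0.531668   -0.20618097  0.28754984] 0.05230904889264073 [ 9.99245562e-01  3.88341662e-02 -4.62473613e-04] [-0.3133887   0.20841858  0.71089975  1.55413864 -0.13517195  1.42960254
  0.44466229]
```

View pics/c2.png

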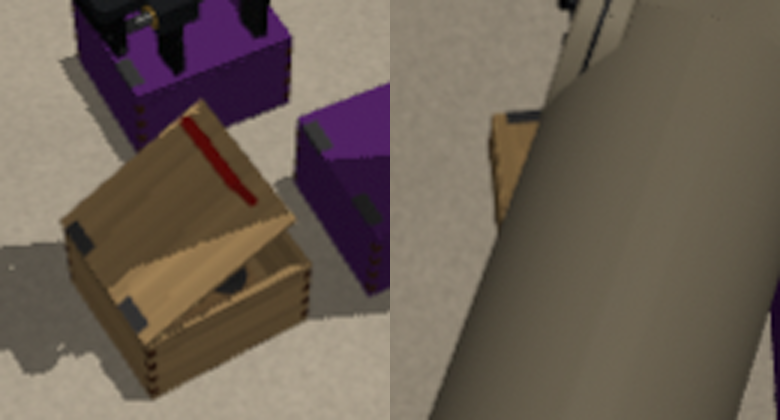

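The scene crop shows the bar from (185,118) to (253,203), which is (291.7,159.3) to (314.3,187.7) in full-image pixels. My first fit used a post foot as one bar end, so I'll refit.

Run:
```python
from fit import *
a=pickle.load(open("scene.pkl","rb"));b=pickle.load(open("top.pkl","rb"))
A=[((163,430),(71,65,0),0),((372,255),(-71,65,78),0),((367,322),(-71,65,0),0),((158,357),(71,65,78),0),((350,190),(-142,65,6),1),((232,35),(-142,-65,6),1),((208,60),(-125,-35,41),1),((297,168),(-125,35,41),1),((207,57),(-125,-35,41),1),((297,171),(-125,35,41),1)]
B=[((78,350),(-71,65,0),0),((300,333),(-71,-65,0),0),((80,320),(-71,65,78),0),((318,308),(-71,-65,78),0),((338,262),(-142,-65,6),1),((145,203),(-125,35,41),1),((282,190),(-125,-35,41),1),((58,75),(0,65,6),1),((290,55),(0,-65,6),1)]
def f(p):
    o=[]
    for c,L,off in((a,A,(240,145)),(b,B,(325,185))):
        q=p[4:6] if c is a else p[6:8]
        for uv,P,l in L: o.append(proj(c,W(p,P,l))[0]+q-np.array(off)-np.array(uv)/4)
    return np.r_[np.ravel(o),p[4:]/1.]
for l in("linear","soft_l1"):
  s=least_squares(f,[.55,-.2,0,.3,0,0,0,0],loss=l);p=s.x;print(p.round(3))
print(np.round(f(p)[:-4].reshape(-1,2),1).tolist())
np.save("case.npy",p[:4])
print(W(p,(-125,0,41),1)); print("px bar",proj(a,[W(p,(-125,y,41),1) for y in(-35,35)]))
# triangulate bar middle
A1,B1=[],[]
for c,uv in((a,(303,173.5)),(b,(325+213.5/4,185+196.5/4))):
    o,d=ray(c,uv);d/=np.linalg.norm(d);M=np.eye(3)-np.outer(d,d);A1.append(M);B1.append(M@o)
print("tri",np.linalg.solve(sum(A1),sum(B1)))
```

```text
[ 0.557 -0.205  0.036  0.424  1.041  1.063  1.435 -0.325]
[ 0.557 -0.206  0.035  0.44   0.762  0.831  0.915 -0.224]
[[-0.6, 0.6], [0.7, -1.3], [0.4, 0.8], [-0.8, 0.9], [1.3, 0.4], [-0.4, -0.9], [0.5, 0.0], [-4.8, -4.9], [0.8, 0.8], [-4.8, -5.7], [-1.1, 0.1], [-0.2, -0.4], [0.1, 2.6], [0.9, 0.6], [0.4, -0.8], [-1.0, 0.8], [-0.2, 1.2], [-0.4, -2.0], [0.6, -1.6]]
[ 0.5320399  -0.20665533  0.16832773]
px bar [[291.76971613 159.17231928]
 [308.6387409  181.22421693]]
tri [ 0.53165629 -0.20631336  0.16037866]
```

drive_tool --series '[[[0,0,-2],0],[[0,0,-2],0],[[0,0,-2],0],[[0,0,-2],0],[[0,0,-2],0],[[0,0,-1.5],0],[[0,0,-1],0],[[0,0,-0.5],0],[[0,0,0],0],[[0,0,0],0]]'

```text
time: 3.95
ee_pos: [0.5327, -0.2025, 0.1581]
eef_rot: [0.691, 0.723, 0.0, 0.0]
ft_force: [0.7, -0.5, 0.0]
width: 0.0522
grip_force: 0.0
```

drive_tool --series '[[[0,0,0],0],[[0,0,0],0],[[0,0,0],0],[[0,0,0],0],[[0,0,0],0],[[0,0,0],0],[[0,0,0],0],[[0,0,0],0],[[0,0,0],0],[[0,0,0],0]]' --hand 1 --newtons 15

```text
time: 5.2
ee_pos: [0.5328, -0.2023, 0.1576]
eef_rot: [0.691, 0.723, 0.0, 0.0]
ft_force: [5.0, 0.1, -3.7]
width: 0.0091
grip_force: 15.0
```

Run:
```python
from fit import *
p=np.load("case.npy");p0=W(p,(-125,0,41),1)
for n in (10,):
  prev=p0
  for th in np.linspace(p[3],1.57,21)[1:]:
    q=W([*p[:3],th],(-125,0,41),1);print(round(th,2),((q-prev)*100).round(2),((q-p0)*100).round(2));prev=q
```

```text
0.5 [0.53 0.02 0.53] [0.53 0.02 0.53]
0.55 [0.55 0.02 0.5 ] [1.08 0.04 1.02]
0.61 [0.58 0.02 0.46] [1.66 0.06 1.48]
0.67 [0.61 0.02 0.43] [2.27 0.08 1.91]
0.72 [0.63 0.02 0.39] [2.9  0.1  2.31]
0.78 [0.65 0.02 0.36] [3.55 0.12 2.67]
0.84 [0.67 0.02 0.32] [4.22 0.15 2.99]
0.89 [0.69 0.02 0.28] [4.9  0.17 3.27]
0.95 [0.7  0.02 0.24] [5.6  0.2  3.51]
1.0 [0.71 0.03 0.2 ] [6.32 0.22 3.72]
1.06 [0.72 0.03 0.16] [7.04 0.25 3.88]
1.12 [0.73 0.03 0.12] [7.78 0.27 4.  ]
1.17 [0.74 0.03 0.08] [8.52 0.3  4.08]
1.23 [0.74 0.03 0.04] [9.26 0.33 4.12]
1.29 [ 0.74  0.03 -0.  ] [10.    0.35  4.12]
1.34 [ 0.74  0.03 -0.05] [10.74  0.38  4.07]
1.4 [ 0.74  0.03 -0.09] [11.48  0.4   3.98]
1.46 [ 0.73  0.03 -0.13] [12.21  0.43  3.85]
1.51 [ 0.72  0.03 -0.17] [12.93  0.46  3.68]
1.57 [ 0.71  0.03 -0.21] [13.65  0.48  3.47]
```

drive_tool --series '[[[0.53,0.02,0.53],0],[[0.55,0.02,0.5],0],[[0.58,0.02,0.46],0],[[0.61,0.02,0.43],0],[[0.63,0.02,0.39],0],[[0.65,0.02,0.36],0],[[0.67,0.02,0.32],0],[[0.69,0.02,0.28],0],[[0.7,0.02,0.24],0],[[0.71,0.03,0.2],0]]'

```text
time: 6.45
ee_pos: [0.5962, -0.2003, 0.1954]
eef_rot: [0.691, 0.723, 0.0, 0.0]
ft_force: [-3.1, 2.1, 1.3]
width: 0.0093
grip_force: 15.0
```

drive_tool --series '[[[0.72,0.03,0.16],0],[[0.73,0.03,0.12],0],[[0.74,0.03,0.08],0],[[0.74,0.03,0.04],0],[[0.74,0.03,0],0],[[0.74,0.03,-0.05],0],[[0.74,0.03,-0.09],0],[[0.73,0.03,-0.13],0],[[0.72,0.03,-0.17],0],[[0.71,0.03,-0.21],0]]'

```text
time: 7.7
ee_pos: [0.6691, -0.1976, 0.1921]
eef_rot: [0.691, 0.723, -0.0, 0.0]
ft_force: [-2.5, -1.0, 0.4]
width: 0.0093
grip_force: 15.0
```

Run:
```python
from fit import *
s=r.read_state();print(s["ee_pos"],s["ft_force"],s["width"])
a=snap("scene");pickle.dump(a,open("s3.pkl","wb"));save(a,"s3.png",(210,100,370,260),3.7)
p=np.load("case.npy")
for th in(1.4,1.5,1.57,1.65):print(th,(3.7*(proj(a,[W([*p[:3],th],P,1) for P in((-142,65,6),(-142,65,0),(0,65,0),(-125,35,41))])-[210,100])).round().tolist())
```

```text
[ 0.66914536 -0.19760012  0.19205664] [-2.50540136 -0.97543384  0.40067566] 0.009325570898615541
1.4 [[270.0, 340.0], [280.0, 337.0], [251.0, 497.0], [182.0, 343.0]]
1.5 [[246.0, 350.0], [256.0, 346.0], [251.0, 497.0], [161.0, 356.0]]
1.57 [[230.0, 358.0], [240.0, 354.0], [251.0, 497.0], [146.0, 366.0]]
1.65 [[211.0, 368.0], [221.0, 363.0], [251.0, 497.0], [131.0, 377.0]]
```

View pics/s3.png

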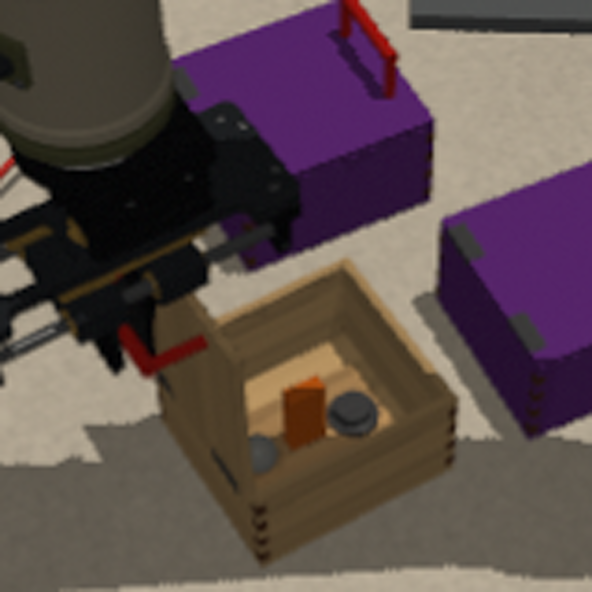

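The lid's near top corner is at (240,356) and the bar end at (150,372), matching about 1.56 rad. The fin top is at about (305,385), the flange at (352,412) and the ball at about (258,455). I'll release the bar gently and rise.

drive_tool --series '[[[0,0,0],0],[[0,0,0],0],[[0,0,0],0],[[0,0,0],0],[[0,0,1],0],[[0,0,1],0],[[0,0,2],0],[[0,0,3],0],[[0,0,3],0],[[0,0,3],0]]' --hand 0.73

```text
time: 9.0
ee_pos: [0.6686, -0.1974, 0.3248]
eef_rot: [0.691, 0.723, 0.0, 0.001]
ft_force: [0.1, -0.4, 0.8]
width: 0.0232
grip_force: 0.0
```

drive_tool --series '[[[-1.2,0,0],-9],[[-1.2,0,0],-9],[[-1.2,0,0],-9],[[-1.2,0,0],-9],[[-1.2,0,0],-9],[[-1.2,0,0],-9],[[-1.2,0,0],-9],[[-1.2,0,0],-9],[[-1.2,0,0],-9],[[-0.4,0,0],-9]]' --hand 0.5

```text
time: 10.25
ee_pos: [0.5562, -0.1977, 0.3238]
eef_rot: [1.0, 0.02, 0.001, -0.0]
ft_force: [0.5, 0.6, -0.5]
width: 0.0435
grip_force: 0.0
```

Run:
```python
from fit import *
from scipy.spatial.transform import Rotation as Ro
s=r.read_state();print(s["ee_pos"],s["ft_force"],s["width"],Ro.from_quat(s["eef_rot"]).as_matrix()[:,1],s["joint_positions"])
a=snap("scene");b=snap("top")
f=lambda c,x,y,w,h,s:cv2.resize(c["color"][y:y+h,x:x+w,::-1],None,fx=s,fy=s,interpolation=cv2.INTER_CUBIC)
cv2.imwrite("pics/c4.png",np.hstack([f(a,250,165,90,100,4.4),f(b,325,185,90,100,4.4)]))
```

```text
[ 0.55617251 -0.19772463  0.32381981] [ 0.49297873  0.57302892 -0.51563934] 0.043489216796017444 [ 4.02964780e-02 -9.99187634e-01 -5.15169207e-04] [-0.52771486  0.3238898   1.02923919  1.44651714 -0.27786447  1.5242145
 -1.03993022]
```

View pics/c4.png

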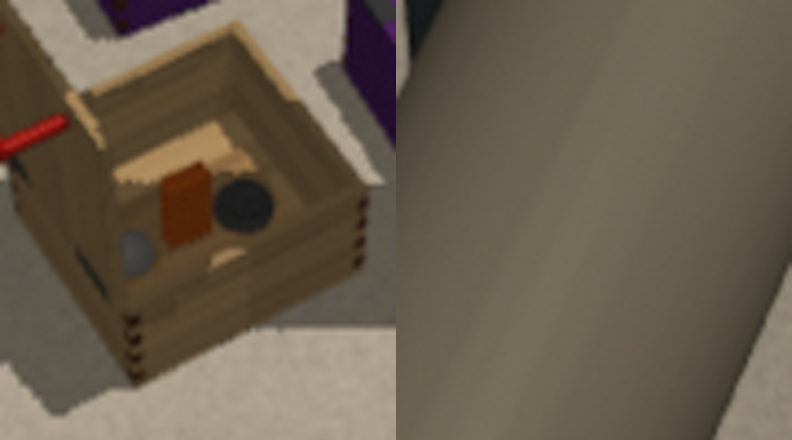

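The top view is blocked by the arm. In the scene crop, the fin's +y face has its top corners at about (163,185) and (211,172) and its bottom corners at about (170,248) and (213,232). The flange centre is at about (244,206).

Run:
```python
from fit import *
a=pickle.load(open("s3.pkl","rb"));q=np.array([.8,.85])
C=lambda u,v,z:atz(a,np.array([250+u/4.4,165+v/4.4])-q,z)
for n,u,v,z in[("TL",163,185,.069),("TR",211,172,.069),("BL",170,248,.014),("BR",213,232,.014),("flange",244,206,.020)]:print(n,C(u,v,z).round(4))
p=np.load("case.npy")
# fit tray pose
O=[((163,185),(13,6,63)),((211,172),(-13,6,63)),((213,232),(-13,6,8)),((170,248),(13,6,8)),((244,206),(-35,0,14)),((205,163),(-13,-6,63))]
def f(t):
    o=[(proj(a,rz(t[2])@(np.array(P)/1000)+[t[0],t[1],.006])[0]+q-[250,165]-np.array(uv)/4.4) for uv,P in O]
    return np.r_[np.ravel(o),(t[2]-p[2])/.05]
s=least_squares(f,[.55,-.2,0.03]);print(s.x,f(s.x).round(1))
```

```text
TL [ 0.5718 -0.201   0.069 ]
TR [ 0.5463 -0.1962  0.069 ]
BL [ 0.5712 -0.1977  0.014 ]
BR [ 0.5461 -0.1956  0.014 ]
flange [ 0.5253 -0.1987  0.02  ]
[ 0.559032   -0.20192135 -0.03270302] [ 0.8  1.5  0.1  0.2 -0.   0.  -0.1  0.6  0.  -0.9 -0.9 -1.6 -1.4]
```

drive_tool --series '[[[0.3,-0.4,-2],-2.5],[[0,0,-3],0],[[0,0,-3],0],[[0,0,-3],0],[[0,0,-3],0],[[0,0,-3],0],[[0,0,-2],0],[[0,0,-1],0],[[0,0,0],0],[[0,0,0],0]]'

```text
time: 11.6
ee_pos: [0.5602, -0.2016, 0.1231]
eef_rot: [1.0, 0.001, 0.001, 0.0]
ft_force: [0.2, -1.1, 0.3]
width: 0.0435
grip_force: 0.0
```

Run:
```python
from fit import *
a=snap("scene");save(a,"s5.png",(235,130,365,260),4.4)
```

```text
(no output)
```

View pics/s5.png

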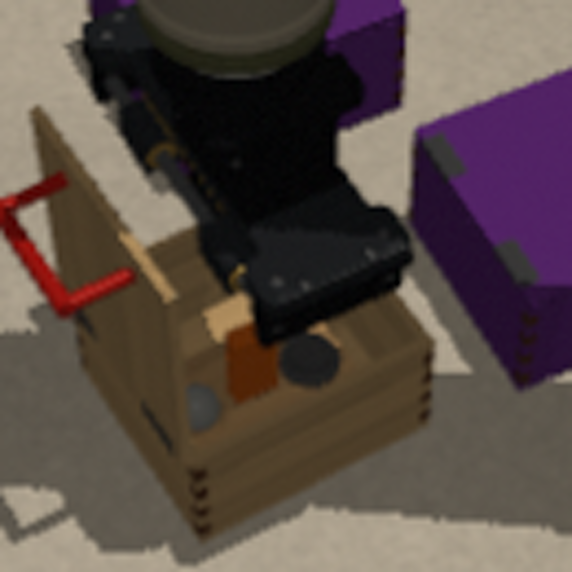

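The gripper stands above the fin at (252,360), with the lid upright and clear at left. I'll descend and pinch.

drive_tool --series '[[[-0.1,0,-1.2],0],[[0,0,-1.2],0],[[0,0,-1.2],0],[[0,0,-1.2],0],[[0,0,-1],0],[[0,0,-0.8],0],[[0,0,-0.6],0],[[0,0,-0.4],0],[[0,0,0],0],[[0,0,0],0]]'

```text
time: 12.9
ee_pos: [0.5588, -0.2014, 0.0464]
eef_rot: [1.0, 0.001, 0.0, 0.0]
ft_force: [0.5, 1.1, -0.5]
width: 0.0434
grip_force: 0.0
```

drive_tool --series '[[[0,0,0],0],[[0,0,0],0],[[0,0,0],0],[[0,0,0],0],[[0,0,0],0],[[0,0,0],0],[[0,0,0],0],[[0,0,0],0],[[0,0,0],0],[[0,0,0],0]]' --hand 1 --newtons 40

```text
time: 14.15
ee_pos: [0.5587, -0.2013, 0.0462]
eef_rot: [1.0, 0.001, 0.0, 0.0]
ft_force: [0.4, 0.5, 0.5]
width: 0.0116
grip_force: 40.0
```

drive_tool --series '[[[0,0,0.2],0],[[0,0,0.5],0],[[0,0,0.9],0],[[0,0,1.2],0],[[0,0,1.4],0],[[0,0,1.4],0],[[0,0,1.4],0],[[0,0,1.4],0],[[0,0,1.4],0],[[0,0,1.4],0]]'

```text
time: 15.4
ee_pos: [0.5587, -0.2013, 0.1591]
eef_rot: [1.0, 0.001, -0.0, 0.0]
ft_force: [0.2, -0.1, -2.3]
width: 0.0116
grip_force: 40.0
```

drive_tool --series '[[[0,0,1.4],0],[[0,0,1.4],0],[[0,0,1.4],0],[[0,0,1.2],0],[[0,0,0.8],0],[[0,0,0.4],0],[[0,0,0.2],0],[[0,0,0],0],[[0,0,0],0],[[0,0,0],0]]'

```text
time: 16.65
ee_pos: [0.5586, -0.2013, 0.226]
eef_rot: [1.0, 0.001, -0.0, 0.0]
ft_force: [-0.8, -0.3, -2.6]
width: 0.0119
grip_force: 40.0
```

Run:
```python
from fit import *
a=snap("scene");b=snap("top");pickle.dump((a,b),open("ab6.pkl","wb"))
f=lambda c,x,y,w,h,s:cv2.resize(c["color"][y:y+h,x:x+w,::-1],None,fx=s,fy=s,interpolation=cv2.INTER_CUBIC)
# scene: case/tray; top: rover deck
cv2.imwrite("pics/c6.png",np.hstack([f(a,225,110,130,150,3.2),f(b,140,190,130,150,3.2)]))
```

```text
(no output)
```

View pics/c6.png

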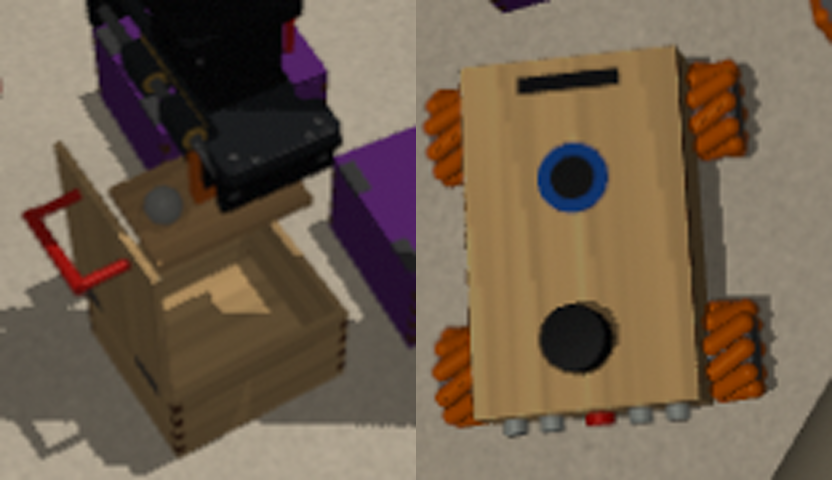

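The tray is lifted with the ball in its pocket at left-crop (163,206), and the lid is still upright. The socket is at right-crop (157,178), which is top pixel (189.1,245.6).

Run:
```python
from fit import *
a,b=pickle.load(open("ab6.pkl","rb"));q=np.array([.8,.85]);qb=np.array([.9,-.2])
print("socket",atz(b,np.array([189.1,245.6])-qb,.09),atz(a,np.array([395,341.3])-q,.09), atz(b,(189.1,245.6),.09),atz(a,(395,341.3),.09))
u=np.array([225+163/3.2,110+206/3.2]);print("ball",atz(a,u-q,.2025),atz(a,u,.2025))
# tray corners at top (z=.194): left (110,188), right (310,198), bottom (160,263)
for v in((110,188),(310,198),(160,263)):print(atz(a,np.array([225+v[0]/3.2,110+v[1]/3.2])-q,.194))
```

```text
socket [0.54432326 0.18778102 0.09      ] [0.54514319 0.18883092 0.09      ] [0.54467096 0.18582805 0.09      ] [0.54476734 0.19100328 0.09      ]
ball [ 0.59395663 -0.19898477  0.2025    ] [ 0.59354706 -0.19624414  0.2025    ]
[ 0.61433608 -0.23501414  0.194     ]
[ 0.5052443  -0.16507764  0.194     ]
[ 0.61378995 -0.16570879  0.194     ]
```

drive_tool --series '[[[-0.1,0.3,0],0],[[-0.2,0.8,0],0],[[-0.3,1.3,0],0],[[-0.3,1.8,0],0],[[-0.3,2.2,0],0],[[-0.3,2.5,0],0],[[-0.3,2.5,0],0],[[-0.3,2.5,0],0],[[-0.3,2.5,0],0],[[-0.3,2.5,0],0]]'

```text
time: 18.0
ee_pos: [0.5312, -0.0105, 0.2262]
eef_rot: [1.0, 0.002, 0.0, -0.0]
ft_force: [0.4, -0.2, -2.1]
width: 0.0116
grip_force: 40.0
```

drive_tool --series '[[[-0.3,2.5,0],0],[[-0.3,2.5,0],0],[[-0.3,2.5,0],0],[[-0.3,2.4,0],0],[[-0.3,2.2,0],0],[[-0.2,2,0],0],[[-0.2,1.8,0],0],[[-0.1,1.5,0],0],[[-0.1,1.1,0],0],[[0,0.6,0],0]]'

```text
time: 19.25
ee_pos: [0.5107, 0.1792, 0.2261]
eef_rot: [1.0, 0.001, -0.0, 0.0]
ft_force: [-0.7, -0.4, -2.7]
width: 0.0118
grip_force: 40.0
```

drive_tool --series '[[[-0.1,0.4,-0.1],0],[[-0.1,0.2,-0.2],0],[[0,0,-0.3],0],[[0,0,-0.3],0],[[0,0,-0.3],0],[[0,0,-0.2],0],[[0,0,-0.1],0],[[0,0,-0.1],0],[[0,0,0],0],[[0,0,0],0]]'

```text
time: 20.5
ee_pos: [0.5087, 0.1847, 0.2102]
eef_rot: [1.0, 0.001, 0.0, 0.0]
ft_force: [-0.1, -0.1, -3.2]
width: 0.0116
grip_force: 40.0
```

Run:
```python
from fit import *
s=r.read_state();print(s["joint_positions"],s["ee_pos"])
a=snap("scene");b=snap("top");pickle.dump((a,b),open("ab7.pkl","wb"))
save(a,"s7.png",(225,90,485,350),2.3)
```

```text
[-1.20684337  0.20140784  0.88368822  1.75102864 -0.16281841  1.26546386
 -1.85222386] [0.50873157 0.18471262 0.21024946]
```

View pics/s7.png

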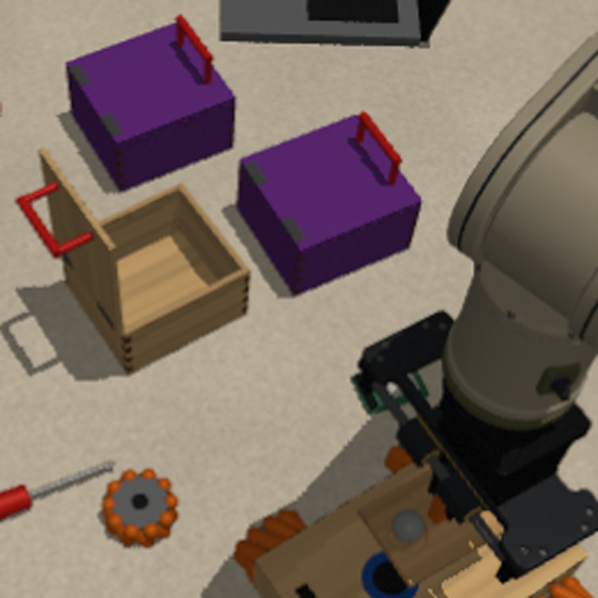

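The ball sits in its pocket at (409,526), which is scene pixel (402.8,318.7). The lid is upright and the bystanders are undisturbed. Next I'll check the ball's offset from the socket.

Run:
```python
from fit import *
a,b=pickle.load(open("ab7.pkl","rb"));q=np.array([.8,.85])
print(atz(a,np.array([402.8,318.7])-q,.1867), "target pix of ball over socket",proj(a,[.5447,.1883,.1867])+q)
f=lambda c,x,y,w,h,s:cv2.resize(c["color"][y:y+h,x:x+w,::-1],None,fx=s,fy=s,interpolation=cv2.INTER_CUBIC)
u=proj(b,[.5447,.1883,.1867])[0].astype(int);print(u)
cv2.imwrite("pics/c8.png",np.hstack([f(a,360,275,100,100,4),f(b,u[0]-50,u[1]-50,100,100,4)]))
```

```text
[0.5423708  0.18358187 0.1867    ] target pix of ball over socket [[403.23641532 321.48824638]]
[175 236]
```

View pics/c8.png

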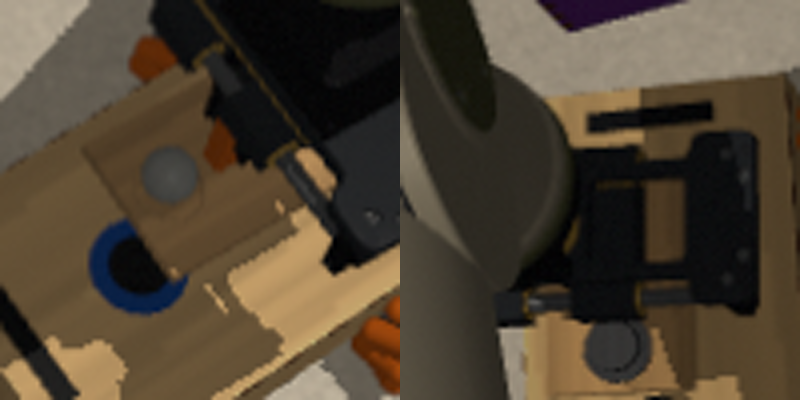

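drive_tool --series '[[[0.1,0.1,0],0],[[0.1,0.1,0],0],[[0,0.1,0],0],[[0,0.1,0],0],[[0,0,0],0],[[0,0,0],0],[[0,0,0],0],[[0,0,0],0],[[0,0,0],0],[[0,0,0],0]]'

```text
time: 21.85
ee_pos: [0.5107, 0.1887, 0.2102]
eef_rot: [1.0, 0.001, 0.0, 0.0]
ft_force: [-0.2, -0.6, -2.1]
width: 0.0116
grip_force: 40.0
```

drive_tool --series '[[[0,0,0],0],[[0,0,0],0],[[0,0,0],0],[[0,0,0],0],[[0,0,0],0],[[0,0,0],0],[[0,0,0],0],[[0,0,0],0],[[0,0,0],0],[[0,0,0],0]]'

```text
time: 23.1
ee_pos: [0.5107, 0.1887, 0.2102]
eef_rot: [1.0, 0.001, 0.0, 0.0]
ft_force: [-0.1, -0.4, -2.4]
width: 0.0116
grip_force: 40.0
```

Run:
```python
from fit import *
a=snap("scene")
g=cv2.cvtColor(a["color"],cv2.COLOR_RGB2HSV)[300:345,380:425]
m=((g[...,1]<45)&(g[...,2]>50)).astype(np.uint8)
n,l,st,ce=cv2.connectedComponentsWithStats(m)
for i in range(1,n):
    if st[i,4]>40:
        u=ce[i]+[380,300];print(st[i],u,atz(a,u-[.8,.85],.1867))
s=r.read_state();print(s["time"],s["ee_pos"],s["ft_force"],abs(s["joint_vel"]).max())
```

```text
[ 16  15  14  13 141] [402.41843972 320.68794326] [0.54509747 0.1863483  0.1867    ]
23.15 [0.51066461 0.18870073 0.21017905] [ 0.70102873  1.44472571 -2.52515017] 0.0013671192641559065
```

Image and kinematics both put the ball within about 2 mm of the socket axis, so I'm handing in.

```bash
python3 -c "
from bench import r
print(r.close_job())"
```

```text
the job is handed in; nothing more can be done
None
```

Job handed in at about 23 s: the lid is upright, and the tray is held level about 8 cm above the rover deck with the ball in its pocket, about 2 mm from the socket axis by my measurement (the judge's verdict was not shown).

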